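Clear the larder gate, work its sagging bolt free and hold it ajar

ROBOT

A 7-joint arm with a two-finger parallel gripper is mounted at the origin on the work surface. World frame = base frame: x ahead of the robot, y to its left, z up, the work surface at z = 0. Lengths are in m, angles in degrees, forces in N, time in s.
With the tool pointing down it reaches from about 0.375 to 0.925 m from the base axis. Payload 3.1 kg.
Tool frame: the origin (TCP) lies midway between the tips of the shut fingers; the grasp point (between the pads) lies 19 mm behind it; z points along the fingers, y is the line along which they close (so a half turn about z gives the same grasp; the last joint's range is limited). The gripper opens to 85 mm and grips with 20 to 120 N. Pads are 22 mm wide; open, the fingers measure 114 mm over their backs; the gripper's body (76 mm by 85 mm) begins 54 mm behind the grasp point. The pads swing forward as they close: fully open they stand 13 mm farther back than shut.
Start: joints at [-76.994, 21.939, 2.515, 91.553, -1.026, 66.532, -2.859], TCP at [0.207, 0.616, 0.231] pointing down, gripper open.
Joint ranges: [-149.38, 149.38], [-23.57, 123.04], [-84.95, 90], [0, 143.3], [-89.99, 269.99], [3.08, 112.72], [-163.45, 163.45]. Speed limits (degrees/s): [159.86, 159.86, 180, 180, 180, 180, 180].

INTERFACE

Orientations are given as a 3x3 rotation matrix whose columns are the frame's x, y, z axes.
In Python, from workcell import telemetry, cams, job gives the robot as it stands.
- The arm moves only by the tool shift_gripper, called after "Request:" as name(argument=value, ...) on one line, values as JSON. Schema: {"type":"object","properties":{"motion":{"type":"array","items":{"type":"array","items":{"type":"array","items":{"type":"number"},"minItems":7,"maxItems":7},"minItems":1,"maxItems":20},"minItems":1,"maxItems":1},"clamp_n":{"type":"number"},"only":{"type":"string"},"quiet":{"type":"boolean"},"lines":{"type":"string"}},"required":["motion"],"additionalProperties":false}. motion is a list that holds a single list of rows (three levels of brackets), with 1 to 20 rows, each of 7 numbers: a rotation vector rx, ry, rz in a scale on which 1.0 is pi rad, then dx, dy, dz in parts of the range, where 1.0 means 0.6 m, then the finger opening in m; each row shifts and turns the commanded pose from where the row before left it, along the tool's axes as they then stand; what a row does not reach is not made up. A row lasts 1/10 s, in which the tool goes at most 0.05 m and 8.59 degrees, less where a joint would pass 70% of its speed; a pose out of reach is approached as far as the arm can. The fingers move at their own pace and stop on an object; clamp_n is the grip in N (left out, the last holds). Time passes only in rows, so rows that do not move let the fingers close. The tool returns the time, the measured TCP pose, the force, the opening and the grip force at its end. only (a regular expression) keeps the lines of the reply that match it, lines (a string "A,B") keeps lines A to B, and quiet returns only ok. Input that does not fit is refused with a message, and nothing moves.
- telemetry.get_state(): the state, without advancing time (a new reading comes with each control period).
- cams.capture(name): name is "side" or "top"; returns a dict with "pixels" (420x560x3 uint8, red, green, blue), "mtx" (3x3 intrinsics, pixels), "R" (3x3) and "t" (3): a world point X has camera coordinates R X + t. Camera axes: x right, y down, z forward; pixel columns grow to the right and rows downward; lengths in m; the calibration is good to about 2 mm. A picture is of the moment at which its call begins. There is no depth.
- job.job_done(): hands the job in; it is judged then, once.
The state is a dict: "time_s": time; "joint_pos": joint angles; "dq": joint speeds; "tau": joint torques, N m; "eef_pos": TCP position; "eef_rot": TCP orientation; "ft_force": force on the tool from outside, world axes, zero at the start; "ft_torque": the same for the moment, N m; "grip_width": finger opening in m; "finger_force": force on a finger pad.
Only numpy, scipy, OpenCV 4.12 (cv2) and the standard library are available. Lean on these libraries where they do the work, as an engineer would, in place of code of your own. Each camera call takes 0.05 s, during which the arm holds its last target. There are 200 camera calls.

TASK

The butter is wanted: first pick up the loose stoneware coaster lying in the way of the oak crate's gate and put it away by its hole on the coaster post, down on the coaster already there. Then take the bolt's black knob, lift the sagging bolt so its end collar clears the bent keeper while you pull it back, draw it right out, and swing the gate towards the robot to about 25 degrees open. A spring would shut the gate, so finish while still holding it still there with the fingers, and leave the other kitchenware where it is.

Things in the scene. Friction and masses are not known exactly. Their poses are not given: they have to be found in the camera images.
- crate: Open-topped oak crate, fixed, 245 mm deep, side walls 93 mm, back wall 62 mm high, butter dish inside. Origin on the counter under the middle plane of its front; x points into the crate away from the robot, y along the front to the hinge side, z up. The gate is its front, between the hinge post (y 120 to 154 mm) and the keeper post (y -163 to -118), both 130 mm tall.
- keeper_lip (a point): middle of the top edge of the brass keeper's bent-up lip on the keeper post: in the crate's frame x 0, y -131, z 140 mm. The lip is 6 mm thick (along y) and stands 10 mm up across the bolt's way. Before it the keeper has a front cheek plate (crate x -23 to -18, y -162 to -126, up to z 180) that keeps the bolt's collar, and so the gate, from swinging out.
- gate: Slatted oak gate with all it carries (bolt included), 20 mm thick, top at z 130, lower edge 8 mm above the counter. Origin on the hinge axis at counter height, in the crate's frame at x 0, y 115 mm. Its y axis points along the gate from the free edge to the hinge; the gate reaches from y -225 to -8. Two brass straps on its top edge (its y -199 and -85, 8 mm wide) reach to z 174.
- gate_hinge (a point): point on the vertical hinge axis of the gate, 130 mm above the counter (the gate's top)
- gate_edge (a point): middle of the top of the gate's free edge, 225 mm from the hinge axis, 130 mm up
- gate_swing (a joint): gate angle in rad: 0 shut, grows as the free edge swings out towards the robot (clockwise from above), up to 1.2. A spring shuts it: about 0.15 Nm when shut, 0.26 Nm at 25 degrees (about 2 N at the drawn knob).
- bolt: Steel barrel bolt, 0.25 kg, in two loose straps on top of the gate; it slides and lifts only. Rod 10 mm thick, axis 147 mm above the counter while sagged; end collar 30 mm across, 8 mm thick, 87 to 95 mm from the knob axis on the keeper side. Origin on the rod axis under the knob; y along the rod to the hinge, the way it is pulled. Sagged, the collar is 8 mm too low to pass the lip.
- bolt_knob (a point): grip point on the axis of the bolt's upright black knob (22 mm thick, round, 50 mm tall), 20 mm below its top. Bolt undrawn: in the crate's frame at x 0, y -55, z 202 (top of knob z 222). The knob rises with the bolt.
- bolt_draw (a joint): m the bolt is drawn towards the hinge: 0 fully home (starts 0 to 0.005), the collar meets the lip at 0.008 unless lifted, is past it at 0.022, clear of the cheek at 0.024, stop at 0.045. Sliding friction about 1 N.
- bolt_lift (a joint): m the bolt is lifted in its straps: 0 sagged, stop at 0.016; to pass the lip lift it 11 to 14 mm; it falls back when let go
- coaster: Loose off-white stoneware ring coaster lying flat before the gate, 66 mm across, hole 26 mm, 14 mm thick, about 0.1 kg. Origin at the middle of its underside, z up.
- stand: Fixed coaster post: dark wooden base 90 mm across and 12 mm high, on it one off-white coaster (66 mm across, its top at 26 mm), through it an upright post 14 mm thick with a round top, 85 mm above the counter. Stands left or right, the blue mug on the other side. Origin at the middle of the base's underside.
- stand_seat (a point): on the post's axis, 26 mm above the counter: where the middle of the coaster's underside comes to rest
- butter_dish: off-white stoneware butter dish with knobbed lid in the crate, 105 x 190 mm, 93 mm high; origin under its middle; leave alone
- mug: blue mug, 80 mm across, 90 mm high, handle on its y side; origin under its middle; leave alone
- pepper_mill: dark wooden pepper mill, 56 mm across, 165 mm high; origin under its middle; leave alone
- oil_bottle: green glass bottle, 64 mm across, 200 mm high; origin under its middle; leave alone
- bowl: off-white bowl, 130 mm across, 55 mm high; origin under its middle; leave alone
- jam_jar: amber jar with brass lid, 68 mm across, 90 mm high; origin under its middle; leave alone

How it is judged:
By the outcome, as a careful person would: the job done as asked, in the order asked, and still so for the second after the job is handed in, while the arm keeps its last pose, push and grip.
It also fails if it takes over 59 s, if anything falls off the work surface, if the arm or the gripper's body presses on something with over 40 N, if the wrist force passes 120 N, or if a joint passes its speed limit or range.

## Working session

There is one attempt and no reset: what is moved stays moved. The work goes in short steps, Python scripts to look and compute and a tool call to move; the robot and the scene stay as the last step left them, time stands still between calls to the robot, and variables do not carry over. Pictures are saved under pics/ and viewed, at most 10 in all, crops included, and the job is handed in when it is done.

```bash
mkdir -p pics; cat > h.py <<'E'
import numpy as np, cv2
from workcell import telemetry, cams, job
def cap(n,f=None):
    c=cams.capture(n); c={k:np.asarray(v) for k,v in c.items()}
    if f: cv2.imwrite(f'pics/{f}.png',c['pixels'][:,:,::-1])
    return c
def ray(c,uv):
    d=np.linalg.inv(c['mtx'])@np.array([uv[0],uv[1],1.]); d=c['R'].T@d
    return -c['R'].T@c['t'], d/np.linalg.norm(d)
def onz(c,uv,z):
    o,d=ray(c,uv); return o+d*(z-o[2])/d[2]
def tri(c1,p1,c2,p2):
    A=np.zeros((3,3));b=np.zeros(3);R=[ray(c1,p1),ray(c2,p2)]
    for o,d in R:
        M=np.eye(3)-np.outer(d,d);A+=M;b+=M@o
    X=np.linalg.solve(A,b); return X,[np.linalg.norm((np.eye(3)-np.outer(d,d))@(X-o)) for o,d in R]
def proj(c,X):
    p=c['mtx']@(c['R']@np.asarray(X)+c['t']); return p[:2]/p[2]
E
python3 - <<'E'
from h import *
for n in('side','top'):
    c=cap(n,n+'0'); np.savez(n+'0',**c); print(n,(-c['R'].T@c['t']).round(3),c['R'].round(2).tolist(),c['mtx'].round(0).tolist())
s=telemetry.get_state();print(s)
E
```

```text
side [0.499 0.851 0.942] [[-0.99, -0.11, -0.01], [-0.07, 0.67, -0.74], [0.09, -0.74, -0.67]] [[416.0, 0.0, 275.0], [0.0, 416.0, 211.0], [0.0, 0.0, 1.0]]
top [ 0.463 -0.011  1.467] [[0.02, -1.0, -0.0], [-1.0, -0.02, -0.09], [0.09, 0.0, -1.0]] [[385.0, 0.0, 279.0], [0.0, 385.0, 203.0], [0.0, 0.0, 1.0]]
{'time_s': 0.1, 'joint_pos': array([-76.99408414,  21.98563147,   2.51164362,  91.63958682,
        -1.02677041,  66.53428613,  -2.85926529]), 'dq': array([ 0.01257453, -0.13556585, -0.03219418, -0.15394202, -0.00339317,
       -0.0459202 , -0.01585014]), 'tau': array([ 2.91858283e-03, -4.34729362e+01,  1.02955990e+00, -2.50454021e+01,
        1.09029422e-02,  5.44325812e-03,  1.29450737e-05]), 'eef_pos': array([0.20714499, 0.61519877, 0.23003525]), 'eef_rot': array([[-9.47737662e-01,  3.19049972e-01, -6.62967468e-04],
       [ 3.19050644e-01,  9.47734882e-01, -2.29783763e-03],
       [-1.04807638e-04, -2.38926746e-03, -9.99997140e-01]]), 'ft_force': array([0.05836986, 0.15975264, 0.04054519]), 'ft_torque': array([0.01993534, 0.05037533, 0.02384977]), 'finger_force': 0.0, 'grip_width': 0.08532654351372611}
```

View pics/side0.png

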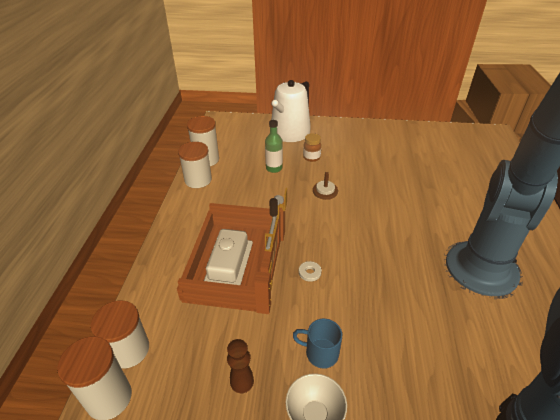

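View pics/top0.png

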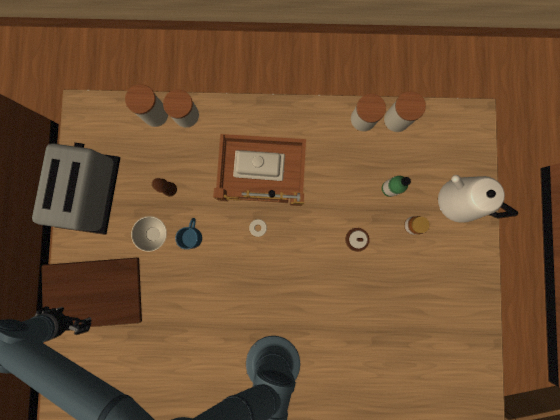

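The top view shows the coaster at (258,228), the stand at (357,239) and the knob at (271,194). In the side view they are at (310,271), (326,185) and (273,206). Next I'll measure them with masks.

```bash
cat > m.py <<'E'
from h import *
T=dict(np.load('top0.npz'));S=dict(np.load('side0.npz'))
def blobs(c,box,f,name):
    x0,y0,x1,y1=box;h=cv2.cvtColor(c['pixels'],cv2.COLOR_RGB2HSV).astype(int)[y0:y1,x0:x1]
    m=f(h).astype(np.uint8)
    n,l,st,ce=cv2.connectedComponentsWithStats(m)
    for i in range(1,n):
        if st[i,4]>8:
            ys,xs=np.nonzero(l==i)
            print(name,'bb',(st[i,:4]+[x0,y0,0,0]).tolist(),'A',st[i,4],'c',(ce[i]+[x0,y0]).round(1))
white=lambda h:(h[...,1]<75)&(h[...,2]>130)
black=lambda h:(h[...,2]<50)
dark=lambda h:(h[...,2]<85)
blobs(T,(240,210,280,245),white,'T coaster'); blobs(S,(290,255,330,285),white,'S coaster')
blobs(T,(340,222,375,256),white,'T stand'); blobs(S,(305,165,345,205),white,'S stand')
blobs(T,(340,222,375,256),dark,'T standdark'); blobs(S,(305,165,345,205),dark,'S standdark')
blobs(T,(255,180,290,205),black,'T knob'); blobs(S,(260,190,290,225),black,'S knob')
A=lambda im,s:cv2.resize(im[:,:,::-1],None,fx=s,fy=s,interpolation=cv2.INTER_CUBIC)
a=A(T['pixels'][180:260,205:380],4.5)
b=A(S['pixels'][165:310,180:350],1.6)
b=A(S['pixels'][168:228,230:350],4.5); 
W=max(a.shape[1],b.shape[1]); o=np.zeros((a.shape[0]+b.shape[0],W,3),np.uint8)
o[:a.shape[0],:a.shape[1]]=a;o[a.shape[0]:,:b.shape[1]]=b
o=o[:600] if o.shape[0]>600 else o
cv2.imwrite('pics/crop0.png',o);print(o.shape)
E
python3 m.py
```

```text
T coaster bb [250, 220, 16, 17] A 170 c [257.5 227.6]
S coaster bb [299, 262, 22, 19] A 279 c [309.8 270.8]
T stand bb [349, 231, 18, 17] A 210 c [357.4 239.1]
S stand bb [317, 181, 7, 4] A 11 c [320.2 182.4]
T standdark bb [346, 228, 23, 23] A 131 c [355.5 238.8]
T standdark bb [357, 238, 6, 3] A 16 c [359.5 239. ]
T knob bb [269, 190, 6, 7] A 35 c [271.6 193.1]
(600, 788, 3)
```

View pics/crop0.png

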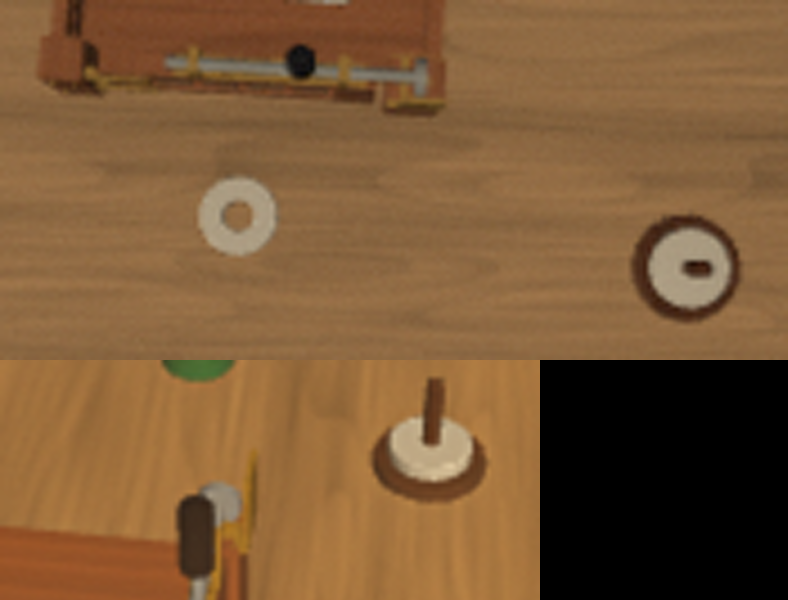

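The crop shows the ring at (257.6,227.8), the post tip at about (363,239.4), the rod from (241.7,193.8) to (298.8,197.3), and the knob top at (271.6,193.3) in the top view. In the side view the post tip is at about (326.4,173) and the knob top at about (273.3,199.5).

```bash
cat > m2.py <<'E'
from h import *
T=dict(np.load('top0.npz'));S=dict(np.load('side0.npz'))
for c in(T,S):
    c['f']=1
def ell(c,box):
    x0,y0,x1,y1=box;k=8
    im=cv2.resize(c['pixels'][y0:y1,x0:x1],None,fx=k,fy=k,interpolation=cv2.INTER_CUBIC)
    h=cv2.cvtColor(im,cv2.COLOR_RGB2HSV).astype(int);m=((h[...,1]<85)&(h[...,2]>120)).astype(np.uint8)
    cs,_=cv2.findContours(m,cv2.RETR_CCOMP,cv2.CHAIN_APPROX_NONE)
    out=[]
    for q in cs:
        if len(q)>60:
            e=cv2.fitEllipse(q);out.append(((e[0][0]+.5)/k+x0-.5,(e[0][1]+.5)/k+y0-.5,e[1][0]/k,e[1][1]/k))
    return out
for nm,tb,sb in(('coaster',(243,213,273,243),(292,256,328,286)),('stand',(345,227,371,252),(308,168,345,200))):
    t=ell(T,tb);s=ell(S,sb)
    print(nm,[np.round(e,1).tolist() for e in t],[np.round(e,1).tolist() for e in s])
    z=.014 if nm=='coaster' else .026
    for e in t:print(' T',onz(T,e[:2],z).round(4))
    for e in s:print(' S',onz(S,e[:2],z).round(4))
    X,r=tri(T,t[0][:2],S,s[0][:2]);print(' tri',X.round(4),np.round(r,4))
print('tip',tri(T,(363,239.4),S,(326.4,173)), onz(T,(363,239.4),.084),onz(S,(326.4,173),.083))
print('knobtop',tri(T,(271.6,193.3),S,(273.3,199.5)),onz(T,(271.6,193.3),.222),onz(S,(273.3,199.5),.222))
a=onz(T,(241.7,193.8),.147);b=onz(T,(298.8,197.3),.147);print('rod',a,b,np.degrees(np.arctan2((a-b)[0],(a-b)[1])))
E
python3 m2.py
```

```text
coaster [[257.5, 227.5, 16.9, 17.0], [257.6, 227.5, 7.1, 7.2]] [[309.6, 270.9, 19.3, 22.2], [309.7, 270.7, 5.4, 9.4]]
 T [0.4957 0.0703 0.014 ]
 T [0.4957 0.0701 0.014 ]
 S [0.4964 0.0727 0.014 ]
 S [0.4961 0.0719 0.014 ]
 tri [0.4961 0.0705 0.0113] [0.0003 0.0003]
stand [[357.8, 239.1, 17.3, 17.8], [359.6, 239.2, 4.2, 7.4]] [[325.2, 187.4, 12.6, 17.9]]
 T [ 0.4607 -0.3049  0.026 ]
 T [ 0.4606 -0.3116  0.026 ]
 S [ 0.4609 -0.2999  0.026 ]
 tri [ 0.4607 -0.3058  0.0213] [0.0001 0.0001]
tip (array([ 0.46048479, -0.31265418,  0.07927293]), [np.float64(0.0002646556774700676), np.float64(0.0002646556774701312)]) [ 0.46023059 -0.31161499  0.084     ] [ 0.46091369 -0.30763713  0.083     ]
knobtop (array([0.60374391, 0.01604803, 0.22579131]), [np.float64(0.0010921440586757931), np.float64(0.0010921440586760345)]) [0.60307123 0.01609388 0.222     ] [0.60540827 0.01151529 0.222     ]
rod [0.60743013 0.12069904 0.147     ] [ 0.59975915 -0.07629771  0.147     ] 2.2299491821106936
```

Measured positions:
- **Coaster:** (0.496, 0.071), top at about 0.012.
- **Stand:** (0.461, -0.306), seat at about 0.022 by triangulation.
- **Knob top:** (0.603, 0.016, 0.224).
- **Crate:** yaw about -2.2°.

All agree with the given sizes. I'll move above the coaster with the fingers along the gate.

The manual's scale: shifts go in shares of 0.6 m and turns go in shares of pi rad. Converting my numbers, -0.038 m is -0.0633, -0.022 m is -0.0367, -8.2 degrees is -0.0456.

Request:
shift_gripper(motion=[[[0, 0, -0.0456, 0, 0, 0, 0.085], [0, 0, -0.0456, 0, 0, 0, 0.085], [0, 0, 0, -0.0367, -0.0633, 0, 0.085], [0, 0, 0, -0.0367, -0.0633, 0, 0.085], [0, 0, 0, -0.0367, -0.0633, 0, 0.085], [0, 0, 0, -0.0367, -0.0633, 0, 0.085], [0, 0, 0, -0.0367, -0.0633, 0, 0.085], [0, 0, 0, -0.0367, -0.0633, 0, 0.085], [0, 0, 0, -0.0367, -0.0633, 0, 0.085], [0, 0, 0, -0.0367, -0.0633, 0, 0.085], [0, 0, 0, -0.0367, -0.0633, 0, 0.085], [0, 0, 0, -0.0367, -0.0633, 0, 0.085], [0, 0, 0, -0.0367, -0.0633, 0, 0.085], [0, 0, 0, -0.0367, -0.0633, 0, 0.085], [0, 0, 0, -0.0367, -0.0633, 0, 0.085], [0, 0, 0, -0.0367, -0.0633, 0, 0.085], [0, 0, 0, 0, 0, 0, 0.085]]], clamp_n=25)

```text
time_s: 1.8
eef_pos: [0.4968, 0.0647, 0.2314]
eef_rot: [[-0.999, 0.051, 0.002], [0.051, 0.999, -0.004], [-0.002, -0.003, -1.0]]
ft_force: [0.6, 0.9, 0.8]
grip_width: 0.0851
finger_force: 0.0
```

```bash
cat > d.py <<'E'
import sys
from h import *
s=telemetry.get_state();R=np.array(s['eef_rot']);p=np.array(s['eef_pos'])
t=np.array([float(a) for a in sys.argv[1:4]])
print('p',p.round(4),'yaw of y',np.degrees(np.arctan2(-R[0,1],R[1,1])).round(2),'tilt',R[:,2].round(4),'tool d',(R.T@(t-p)).round(4),'q',np.round(s['joint_pos'],0),'F',np.round(s['ft_force'],1),s['grip_width'],s['time_s'])
E
python3 d.py .496 .0708 .06
```

```text
p [0.4968 0.0647 0.2314] yaw of y -2.9 tilt [ 0.0017 -0.0036 -1.    ] tool d [0.0014 0.0067 0.1714] q [-37.   5.  26. 113.  -2.  62.  77.] F [0.6 0.9 0.8] 0.08508882428746331 1.8
```

Scaled: 0.04 m is 0.0667, 0.03 m is 0.05.

Request:
shift_gripper(motion=[[[0, 0, 0, 0.0023, 0.01, 0.0667, 0.085], [0, 0, 0, 0, 0, 0.0667, 0.085], [0, 0, 0, 0, 0, 0.0667, 0.085], [0, 0, 0, 0, 0, 0.0667, 0.085], [0, 0, 0, 0, 0, 0.05, 0.085], [0, 0, 0, 0, 0, 0.0333, 0.085], [0, 0, 0, 0, 0, 0.0167, 0.085], [0, 0, 0, 0, 0, 0, 0.085]]], clamp_n=25)

```text
time_s: 2.6
eef_pos: [0.492, 0.0786, 0.0099]
eef_rot: [[-0.999, 0.038, -0.003], [0.038, 0.999, -0.001], [0.003, -0.001, -1.0]]
ft_force: [-0.7, -0.4, 0.1]
grip_width: 0.085
finger_force: 0.0
```

```bash
python3 d.py .496 .0708 -.003
python3 - <<'E'
from h import *
c=cap('side');cv2.imwrite('pics/g1.png',cv2.resize(c['pixels'][200:310,230:380,::-1],None,fx=5,fy=5,interpolation=cv2.INTER_CUBIC))
E
```

```text
p [0.492  0.0786 0.0099] yaw of y -2.18 tilt [-0.0034 -0.001  -1.    ] tool d [-0.0044 -0.0076  0.0129] q [-32.  26.  21. 121. -15.  36.  87.] F [-0.7 -0.4  0.1] 0.08500297919531799 2.6
```

View pics/g1.png

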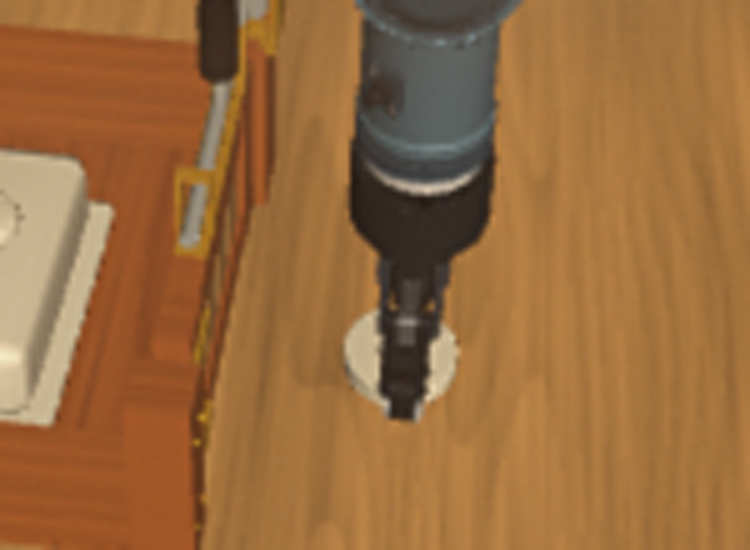

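The gripper straddles the ring (tip at about crop (403,410)). I'll trim the offset and finish going down.

Request:
shift_gripper(motion=[[[0, 0, 0, 0, 0, 0, 0.085], [0, 0, 0, 0, 0, 0, 0.085]]], clamp_n=25)

```text
time_s: 2.85
eef_pos: [0.4948, 0.079, 0.0126]
eef_rot: [[-0.999, 0.038, 0.003], [0.038, 0.999, 0.001], [-0.003, 0.001, -1.0]]
ft_force: [0.2, -0.6, 0.3]
grip_width: 0.085
finger_force: 0.0
```

```bash
python3 d.py .496 .0708 -.003
```

```text
p [0.4948 0.079  0.0126] yaw of y -2.21 tilt [ 0.0027  0.001  -1.    ] tool d [-0.0014 -0.0082  0.0156] q [-32.  26.  21. 121. -15.  36.  87.] F [ 0.2 -0.6  0.3] 0.0850184749538887 2.85
```

Scaled: -0.008 m is -0.0133, 0.0075 m is 0.0125.

Request:
shift_gripper(motion=[[[0, 0, 0, -0.0023, -0.0133, 0, 0.085], [0, 0, 0, 0, 0, 0.0133, 0.085], [0, 0, 0, 0, 0, 0.0125, 0.085], [0, 0, 0, 0, 0, 0, 0.085], [0, 0, 0, 0, 0, 0, 0.085]]], clamp_n=25)

```text
time_s: 3.35
eef_pos: [0.494, 0.0705, -0.0048]
eef_rot: [[-0.999, 0.038, -0.001], [0.038, 0.999, -0.0], [0.001, -0.0, -1.0]]
ft_force: [0.3, 0.1, 0.2]
grip_width: 0.0847
finger_force: 0.0
```

```bash
python3 d.py .496 .0708 -.003
```

```text
p [ 0.494   0.0705 -0.0048] yaw of y -2.2 tilt [-1.4e-03 -3.0e-04 -1.0e+00] tool d [-0.002   0.0004 -0.0018] q [-30.  28.  20. 121. -16.  34.  89.] F [0.3 0.1 0.2] 0.08465248779998559 3.35
```

Good. Next I'll close and lift.

Scaled: -0.04 m is -0.0667, -0.03 m is -0.05.

Request:
shift_gripper(motion=[[[0, 0, 0, -0.0033, 0, 0, 0.06], [0, 0, 0, 0, 0, 0, 0.05], [0, 0, 0, 0, 0, 0, 0.05], [0, 0, 0, 0, 0, 0, 0.05], [0, 0, 0, 0, 0, 0, 0.05], [0, 0, 0, 0, 0, -0.0167, 0.05], [0, 0, 0, 0, 0, -0.05, 0.05], [0, 0, 0, 0, 0, -0.0667, 0.05], [0, 0, 0, 0, 0, -0.0667, 0.05], [0, 0, 0, 0, 0, -0.0167, 0.05], [0, 0, 0, 0, 0, 0, 0.05], [0, 0, 0, 0, 0, 0, 0.05]]], clamp_n=35)

```text
time_s: 4.55
eef_pos: [0.4955, 0.0705, 0.1249]
eef_rot: [[-0.999, 0.038, -0.002], [0.038, 0.999, -0.0], [0.002, -0.0, -1.0]]
ft_force: [-0.8, -0.4, -1.0]
grip_width: 0.0651
finger_force: 39.3
```

```bash
python3 d.py .461 -.306 .125
python3 - <<'E'
from h import *
for n,b in(('side',(230,150,400,310)),('top',(180,140,380,260))):
    c=cap(n);np.savez(n+'1',**c);x0,y0,x1,y1=b
    cv2.imwrite(f'pics/l_{n}.png',cv2.resize(c['pixels'][y0:y1,x0:x1,::-1],None,fx=3.5,fy=3.5,interpolation=cv2.INTER_CUBIC))
E
```

```text
p [0.4955 0.0705 0.1249] yaw of y -2.19 tilt [-1.7e-03 -2.0e-04 -1.0e+00] tool d [ 0.0201 -0.3775  0.    ] q [-35.  14.  25. 118.  -8.  49.  82.] F [-0.8 -0.4 -1. ] 0.06505297586142346 4.55
```

View pics/l_side.png

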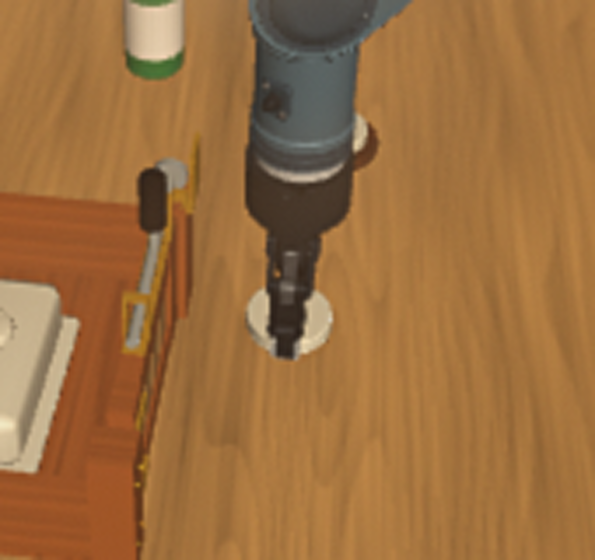

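The coaster is lifted, centred between the fingers and level. I'll carry it over the post.

Scaled: -0.04 m is -0.0667, 0.002 m is 0.0033.

Request:
shift_gripper(motion=[[[0, 0, 0, 0.0033, -0.0333, 0, 0.05], [0, 0, 0, 0.0033, -0.0667, 0, 0.05], [0, 0, 0, 0.0033, -0.0667, 0, 0.05], [0, 0, 0, 0.0033, -0.0667, 0, 0.05], [0, 0, 0, 0.0033, -0.0667, 0, 0.05], [0, 0, 0, 0.0033, -0.0667, 0, 0.05], [0, 0, 0, 0.0033, -0.0667, 0, 0.05], [0, 0, 0, 0.0033, -0.0667, 0, 0.05], [0, 0, 0, 0.0033, -0.0667, 0, 0.05], [0, 0, 0, 0.0033, -0.05, 0, 0.05], [0, 0, 0, 0, -0.0133, 0, 0.05], [0, 0, 0, 0, 0, 0, 0.05], [0, 0, 0, 0, 0, 0, 0.05]]], clamp_n=35)

```text
time_s: 5.95
eef_pos: [0.4618, -0.3045, 0.1244]
eef_rot: [[-0.999, 0.037, -0.002], [0.037, 0.999, 0.002], [0.003, 0.002, -1.0]]
ft_force: [-0.6, 0.6, -0.2]
grip_width: 0.0649
finger_force: 39.3
```

```bash
python3 d.py .461 -.306 .095
python3 - <<'E'
from h import *
ims=[]
for n,b in(('side',(275,130,375,220)),('top',(310,190,410,280))):
    c=cap(n);x0,y0,x1,y1=b
    ims.append(cv2.resize(c['pixels'][y0:y1,x0:x1,::-1],None,fx=4,fy=4,interpolation=cv2.INTER_CUBIC))
cv2.imwrite('pics/p1.png',np.hstack(ims))
E
```

```text
p [ 0.4618 -0.3045  0.1244] yaw of y -2.13 tilt [-0.0024  0.0022 -1.    ] tool d [ 0.0006 -0.0016  0.0294] q [ -0.  21.  35. 111. -16.  52. 130.] F [-0.6  0.6 -0.2] 0.06485339126248946 5.95
```

View pics/p1.png

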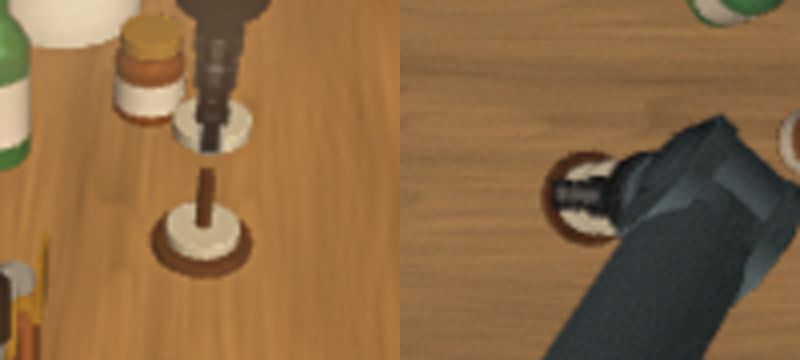

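The ring hangs right over the post: crop (212,127) above post tip (207,170). I'll lower it.

Scaled: 0.02 m is 0.0333, 0.015 m is 0.025.

Request:
shift_gripper(motion=[[[0, 0, 0, 0.001, -0.0027, 0.0167, 0.05], [0, 0, 0, 0, 0, 0.0333, 0.05], [0, 0, 0, 0, 0, 0.0333, 0.05], [0, 0, 0, 0, 0, 0.0333, 0.05], [0, 0, 0, 0, 0, 0.025, 0.05], [0, 0, 0, 0, 0, 0, 0.05], [0, 0, 0, 0, 0, 0, 0.05]]], clamp_n=35)

```text
time_s: 6.75
eef_pos: [0.4615, -0.3078, 0.0406]
eef_rot: [[-0.999, 0.038, -0.0], [0.038, 0.999, 0.0], [0.0, 0.0, -1.0]]
ft_force: [0.1, -0.0, -0.4]
grip_width: 0.065
finger_force: 39.3
```

```bash
python3 d.py .461 -.306 .022
```

```text
p [ 0.4615 -0.3078  0.0406] yaw of y -2.18 tilt [-5.e-04  1.e-04 -1.e+00] tool d [0.0005 0.0017 0.0186] q [  4.  29.  31. 113. -22.  43. 135.] F [ 0.1 -0.  -0.4] 0.06495472031535494 6.75
```

Post is in the hole with no contact force.

Scaled: 0.008 m is 0.0133, 0.006 m is 0.01.

Request:
shift_gripper(motion=[[[0, 0, 0, 0.0008, 0.0027, 0.0133, 0.05], [0, 0, 0, 0, 0, 0.01, 0.05], [0, 0, 0, 0, 0, 0.0067, 0.05], [0, 0, 0, 0, 0, 0, 0.05], [0, 0, 0, 0, 0, 0, 0.05]]], clamp_n=35)

```text
time_s: 7.25
eef_pos: [0.461, -0.3066, 0.0228]
eef_rot: [[-0.999, 0.039, 0.0], [0.039, 0.999, -0.0], [-0.0, -0.0, -1.0]]
ft_force: [-0.7, -0.2, -0.8]
grip_width: 0.065
finger_force: 39.3
```

```bash
python3 d.py .461 -.306 .022
```

```text
p [ 0.461  -0.3066  0.0228] yaw of y -2.21 tilt [ 2.e-04 -2.e-04 -1.e+00] tool d [0.     0.0006 0.0008] q [  4.  31.  30. 114. -23.  41. 136.] F [-0.7 -0.2 -0.8] 0.06496080645188751 7.25
```

Scaled: 0.001 m is 0.0017.

Request:
shift_gripper(motion=[[[0, 0, 0, 0, 0, 0.0017, 0.05], [0, 0, 0, 0, 0, 0.0017, 0.05], [0, 0, 0, 0, 0, 0, 0.05]]], clamp_n=35)

```text
time_s: 7.55
eef_pos: [0.4611, -0.3066, 0.0225]
eef_rot: [[-0.999, 0.039, 0.0], [0.039, 0.999, 0.001], [-0.0, 0.001, -1.0]]
ft_force: [-2.3, 2.9, 10.4]
grip_width: 0.0648
finger_force: 40.3
```

Request:
shift_gripper(motion=[[[0, 0, 0, 0, 0, 0, 0.075], [0, 0, 0, 0, 0, 0, 0.085], [0, 0, 0, 0, 0, 0, 0.085], [0, 0, 0, 0, 0, 0, 0.085], [0, 0, 0, 0, 0, -0.0167, 0.085], [0, 0, 0, 0, 0, -0.05, 0.085], [0, 0, 0, 0, 0, -0.0667, 0.085], [0, 0, 0, 0, 0, -0.0667, 0.085], [0, 0, 0, 0, 0, -0.0667, 0.085], [0, 0, 0, 0, 0, -0.0667, 0.085], [0, 0, 0, 0, 0, -0.0667, 0.085], [0, 0, 0, 0, 0, -0.0167, 0.085], [0, 0, 0, 0, 0, 0, 0.085]]], clamp_n=35)

```text
time_s: 8.85
eef_pos: [0.4621, -0.3074, 0.2735]
eef_rot: [[-0.999, 0.039, 0.005], [0.039, 0.999, -0.002], [-0.005, -0.001, -1.0]]
ft_force: [0.7, 0.6, 0.5]
grip_width: 0.085
finger_force: 0.0
```

```bash
python3 d.py .50 .016 .27
python3 - <<'E'
from h import *
c=cap('side');cv2.imwrite('pics/p2.png',cv2.resize(c['pixels'][130:220,260:380,::-1],None,fx=5,fy=5,interpolation=cv2.INTER_CUBIC))
E
```

```text
p [ 0.4621 -0.3074  0.2735] yaw of y -2.23 tilt [ 0.0052 -0.0016 -1.    ] tool d [-0.0253  0.3247  0.0032] q [ -5.  11.  39. 104.  -7.  68. 124.] F [0.7 0.6 0.5] 0.08495483519093856 8.85
```

View pics/p2.png

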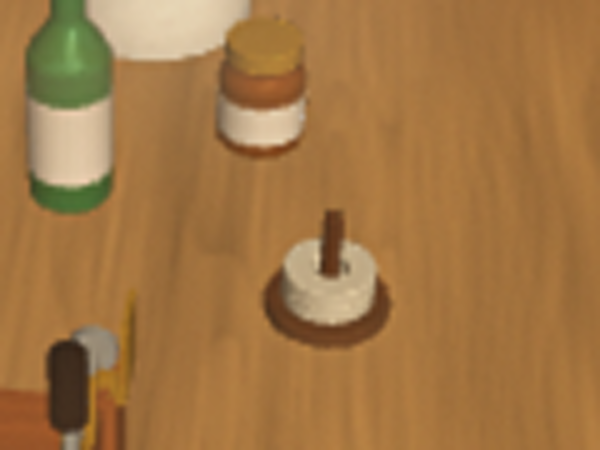

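The coaster sits stacked on the other one with the post through its hole (crop (330,270)). Next I'll go above the knob.

Request:
shift_gripper(motion=[[[0, 0, 0, -0.0238, 0.0608, 0, 0.07], [0, 0, 0, -0.0238, 0.0608, 0, 0.07], [0, 0, 0, -0.0238, 0.0608, 0, 0.07], [0, 0, 0, -0.0238, 0.0608, 0, 0.07], [0, 0, 0, -0.0238, 0.0608, 0, 0.07], [0, 0, 0, -0.0238, 0.0608, 0, 0.07], [0, 0, 0, -0.0238, 0.0608, 0, 0.07], [0, 0, 0, -0.0238, 0.0608, 0, 0.07], [0, 0, 0, -0.0238, 0.0608, 0, 0.07], [0, 0, 0, 0, 0, 0, 0.07], [0, 0, 0, 0, 0, 0, 0.07], [0, 0, 0, 0, 0, 0, 0.07]]], clamp_n=40)

```text
time_s: 10.1
eef_pos: [0.6009, 0.0151, 0.2688]
eef_rot: [[-0.999, 0.04, -0.004], [0.04, 0.999, -0.002], [0.004, -0.002, -1.0]]
ft_force: [1.3, 0.1, -0.3]
grip_width: 0.0701
finger_force: 0.0
```

```bash
python3 d.py .6035 .0157 .185
```

```text
p [0.6009 0.0151 0.2688] yaw of y -2.32 tilt [-0.0038 -0.0017 -1.    ] tool d [-0.0029  0.0008  0.0838] q [-28.  16.  27.  97.  -8.  69.  89.] F [ 1.3  0.1 -0.3] 0.07011051069831806 10.1
```

Scaled: 0.03 m is 0.05, 0.02 m is 0.0333.

Request:
shift_gripper(motion=[[[0, 0, 0, -0.0033, 0.0013, 0.0333, 0.07], [0, 0, 0, 0, 0, 0.05, 0.07], [0, 0, 0, 0, 0, 0.0333, 0.07], [0, 0, 0, 0, 0, 0.0167, 0.07], [0, 0, 0, 0, 0, 0, 0.07], [0, 0, 0, 0, 0, 0, 0.07], [0, 0, 0, 0, 0, 0, 0.07]]], clamp_n=40)

```text
time_s: 10.8
eef_pos: [0.6054, 0.0172, 0.1924]
eef_rot: [[-0.999, 0.039, 0.003], [0.039, 0.999, 0.0], [-0.003, 0.0, -1.0]]
ft_force: [0.9, -0.6, -1.0]
grip_width: 0.0699
finger_force: 0.0
```

```bash
python3 d.py .6035 .0157 .185
python3 - <<'E'
from h import *
ims=[]
for n,b in(('side',(230,160,330,260)),('top',(220,150,320,250))):
    c=cap(n);x0,y0,x1,y1=b
    ims.append(cv2.resize(c['pixels'][y0:y1,x0:x1,::-1],None,fx=4,fy=4,interpolation=cv2.INTER_CUBIC))
cv2.imwrite('pics/k1.png',np.hstack(ims))
E
```

```text
p [0.6054 0.0172 0.1924] yaw of y -2.25 tilt [ 2.8e-03  4.0e-04 -1.0e+00] tool d [ 0.0018 -0.0016  0.0074] q [-27.  20.  26. 101. -10.  61.  91.] F [ 0.9 -0.6 -1. ] 0.06990510976162388 10.8
```

View pics/k1.png

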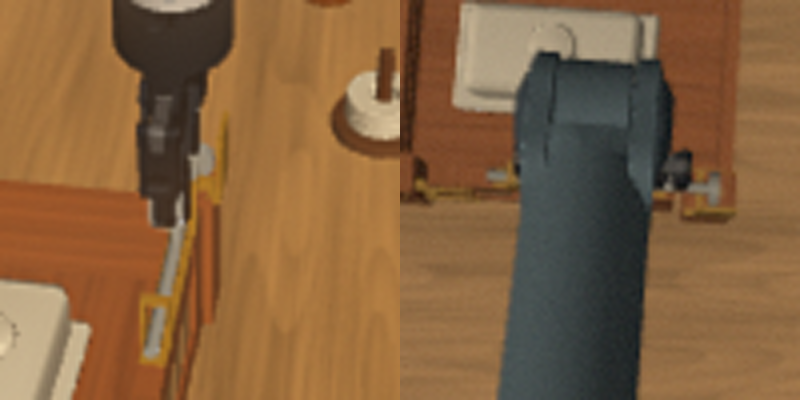

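The fingers straddle the knob above the bolt line (side crop (168,215)). Next I'll lower a little, centre and close.

Scaled: 0.007 m is 0.0117, -0.0015 m is -0.0025.

Request:
shift_gripper(motion=[[[0, 0, 0, 0.0017, -0.0025, 0.0117, 0.06], [0, 0, 0, 0, 0, 0, 0.05], [0, 0, 0, 0, 0, 0, 0.04], [0, 0, 0, 0, 0, 0, 0.03], [0, 0, 0, 0, 0, 0, 0.02], [0, 0, 0, 0, 0, 0, 0.015], [0, 0, 0, 0, 0, 0, 0.01], [0, 0, 0, 0, 0, 0, 0.01], [0, 0, 0, 0, 0, 0, 0.01]]], clamp_n=50)

```text
time_s: 11.8
eef_pos: [0.6033, 0.0162, 0.184]
eef_rot: [[-0.999, 0.038, 0.0], [0.038, 0.999, 0.0], [-0.0, 0.0, -1.0]]
ft_force: [-0.4, 0.0, 1.2]
grip_width: 0.0206
finger_force: 48.8
```

```bash
python3 d.py .6035 .0157 .185
```

```text
p [0.6033 0.0162 0.184 ] yaw of y -2.2 tilt [ 3.e-04  1.e-04 -1.e+00] tool d [-0.0002 -0.0005 -0.001 ] q [-27.  21.  26. 102. -10.  60.  91.] F [-0.4  0.   1.2] 0.020576976800809443 11.8
```

Knob held. Lift 12.5 mm.

Scaled: -0.0045 m is -0.0075, -0.004 m is -0.0067.

Request:
shift_gripper(motion=[[[0, 0, 0, 0, 0, -0.0067, 0.01], [0, 0, 0, 0, 0, -0.0067, 0.01], [0, 0, 0, 0, 0, -0.0075, 0.01], [0, 0, 0, 0, 0, 0, 0.01], [0, 0, 0, 0, 0, 0, 0.01]]], clamp_n=50)

```text
time_s: 12.3
eef_pos: [0.6032, 0.0161, 0.1963]
eef_rot: [[-0.999, 0.039, 0.0], [0.039, 0.999, 0.0], [-0.0, 0.0, -1.0]]
ft_force: [-0.4, -0.9, -2.9]
grip_width: 0.0206
finger_force: 49.0
```

```bash
python3 d.py .6033 .0162 .1965
```

```text
p [0.6032 0.0161 0.1963] yaw of y -2.21 tilt [ 0.  0. -1.] tool d [-0.0001  0.0001 -0.0002] q [-27.  20.  26. 101. -10.  61.  90.] F [-0.4 -0.9 -2.9] 0.020632426244411743 12.3
```

Scaled: 0.006 m is 0.01, 0.005 m is 0.0083.

Request:
shift_gripper(motion=[[[0, 0, 0, 0, 0.0083, 0, 0.01], [0, 0, 0, 0, 0.01, 0, 0.01], [0, 0, 0, 0, 0.01, 0, 0.01], [0, 0, 0, 0, 0.01, 0, 0.01], [0, 0, 0, 0, 0.01, 0, 0.01], [0, 0, 0, 0, 0.01, 0, 0.01], [0, 0, 0, 0, 0.005, 0, 0.01], [0, 0, 0, 0, 0, 0, 0.01], [0, 0, 0, 0, 0, 0, 0.01]]], clamp_n=50)

```text
time_s: 13.2
eef_pos: [0.6047, 0.0551, 0.1963]
eef_rot: [[-0.999, 0.038, -0.0], [0.038, 0.999, 0.001], [0.0, 0.001, -1.0]]
ft_force: [1.4, 0.6, -3.6]
grip_width: 0.0211
finger_force: 49.0
```

```bash
python3 d.py .6048 .0541 .1965
```

```text
p [0.6047 0.0551 0.1963] yaw of y -2.15 tilt [-0.e+00  9.e-04 -1.e+00] tool d [-0.0002 -0.001  -0.0002] q [-30.  20.  25. 101. -10.  61.  87.] F [ 1.4  0.6 -3.6] 0.021100667317137937 13.2
```

Scaled: 0.002 m is 0.0033.

Request:
shift_gripper(motion=[[[0, 0, 0, 0, 0.0033, 0, 0.01], [0, 0, 0, 0, 0, 0, 0.01], [0, 0, 0, 0, 0, 0, 0.01]]], clamp_n=50)

```text
time_s: 13.5
eef_pos: [0.6047, 0.0559, 0.1963]
eef_rot: [[-0.999, 0.039, -0.0], [0.039, 0.999, 0.0], [0.0, 0.0, -1.0]]
ft_force: [0.8, -0.1, -4.1]
grip_width: 0.021
finger_force: 49.0
```

```bash
python3 d.py .6048 .0541 .1965
```

```text
p [0.6047 0.0559 0.1963] yaw of y -2.23 tilt [-0.  0. -1.] tool d [-0.0002 -0.0018 -0.0002] q [-30.  20.  25. 101. -10.  61.  87.] F [ 0.8 -0.1 -4.1] 0.021017951376054615 13.5
```

Request:
shift_gripper(motion=[[[0, 0, 0, 0, 0.0033, 0, 0.01], [0, 0, 0, 0, 0, 0, 0.01], [0, 0, 0, 0, 0, 0, 0.01]]], clamp_n=50)

```text
time_s: 13.8
eef_pos: [0.6048, 0.0574, 0.1962]
eef_rot: [[-0.999, 0.039, -0.0], [0.039, 0.999, -0.001], [0.0, -0.001, -1.0]]
ft_force: [0.8, -1.9, -2.9]
grip_width: 0.021
finger_force: 49.2
```

```bash
python3 - <<'E'
from h import *
ims=[]
for n,b in(('side',(230,160,330,260)),('top',(220,150,320,250))):
    c=cap(n);x0,y0,x1,y1=b
    ims.append(cv2.resize(c['pixels'][y0:y1,x0:x1,::-1],None,fx=4,fy=4,interpolation=cv2.INTER_CUBIC))
cv2.imwrite('pics/k2.png',np.hstack(ims))
E
```

```text
(no output)
```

View pics/k2.png

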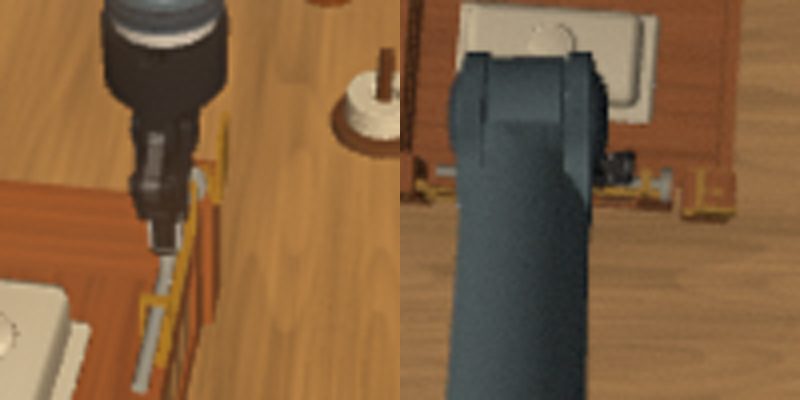

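The collar is clear of the keeper: collar at top crop x 655-670, keeper from 680. I'll swing the gate about the hinge, with r about 127 mm and 2.5° per row.

Scaled: 0.0055 m is 0.0092, 0.0044 m is 0.0073, 2.5 degrees is 0.0139.

Request:
shift_gripper(motion=[[[0, 0, 0.0056, 0.0037, 0, 0, 0.01], [0, 0, 0.0111, 0.0073, 0, 0, 0.01], [0, 0, 0.0139, 0.0092, 0, 0, 0.01], [0, 0, 0.0139, 0.0092, 0, 0, 0.01], [0, 0, 0.0111, 0.0073, 0, 0, 0.01], [0, 0, 0, 0, 0, 0, 0.01], [0, 0, 0, 0, 0, 0, 0.01]]], clamp_n=50)

```text
time_s: 14.6
eef_pos: [0.5832, 0.0607, 0.1965]
eef_rot: [[-0.978, 0.211, 0.001], [0.211, 0.978, 0.0], [-0.001, 0.0, -1.0]]
ft_force: [1.2, -0.8, -2.0]
grip_width: 0.0202
finger_force: 49.2
```

```bash
cat > g.py <<'E'
from h import *
s=telemetry.get_state();p=np.array(s['eef_pos']);R=np.array(s['eef_rot']);h=np.array([.6097,.1843])
v=h-p[:2];a=np.degrees(np.arctan2(v[0],v[1]))
print('gate',(a-2.2).round(2),'tool',(-np.degrees(np.arctan2(-R[0,1],R[1,1]))-2.2).round(2),'r',np.hypot(*v).round(4),'p',p.round(4),'Ftool',(R.T@s['ft_force']).round(1),'T',np.round(s['ft_torque'],2),s['grip_width'],s['time_s'])
E
python3 g.py
```

```text
gate 9.9 tool 9.96 r 0.1264 p [0.5832 0.0607 0.1965] Ftool [-1.4 -0.6  2. ] T [-0.22 -0.28 -0.  ] 0.020171911890009976 14.6
```

Scaled: 0.0055 m is 0.0092, 0.0044 m is 0.0073, 2.5 degrees is 0.0139.

Request:
shift_gripper(motion=[[[0, 0, 0.0111, 0.0073, 0, 0, 0.01], [0, 0, 0.0139, 0.0092, 0, 0, 0.01], [0, 0, 0.0139, 0.0092, 0, 0, 0.01], [0, 0, 0.0139, 0.0092, 0, 0, 0.01], [0, 0, 0.0139, 0.0092, 0, 0, 0.01], [0, 0, 0.0111, 0.0073, 0, 0, 0.01], [0, 0, 0.0061, 0.004, 0, 0, 0.01], [0, 0, 0, 0, 0, 0, 0.01], [0, 0, 0, 0, 0, 0, 0.01], [0, 0, 0, 0, 0, 0, 0.01]]], clamp_n=50)

```text
time_s: 15.6
eef_pos: [0.552, 0.0712, 0.1964]
eef_rot: [[-0.889, 0.458, 0.001], [0.458, 0.889, 0.0], [-0.0, 0.0, -1.0]]
ft_force: [1.5, -0.2, -3.2]
grip_width: 0.0208
finger_force: 49.2
```

```bash
python3 g.py
python3 - <<'E'
from h import *
ims=[]
for n,b in(('side',(230,160,330,260)),('top',(220,150,320,250))):
    c=cap(n);np.savez(n+'2',**c);x0,y0,x1,y1=b
    ims.append(cv2.resize(c['pixels'][y0:y1,x0:x1,::-1],None,fx=4,fy=4,interpolation=cv2.INTER_CUBIC))
cv2.imwrite('pics/k3.png',np.hstack(ims))
a=np.radians(2.2+25);e=np.array([.6097-.225*np.sin(a),.1843-.225*np.cos(a),.13])
c=cap('top');print('edge px expected @25',proj(c,e),'@22',proj(c,[.6097-.225*np.sin(a-.052),.1843-.225*np.cos(a-.052),.13]))
c=cap('side');print('side',proj(c,e))
E
```

```text
gate 24.83 tool 25.08 r 0.127 p [0.552  0.0712 0.1964] Ftool [-1.4  0.5  3.2] T [-0.03 -0.39  0.04] 0.02082138462218759 15.6
edge px expected @25 [280.62250894 224.05483037] @22 [282.15218576 221.04844262]
side [309.28245933 220.15982989]
```

View pics/k3.png

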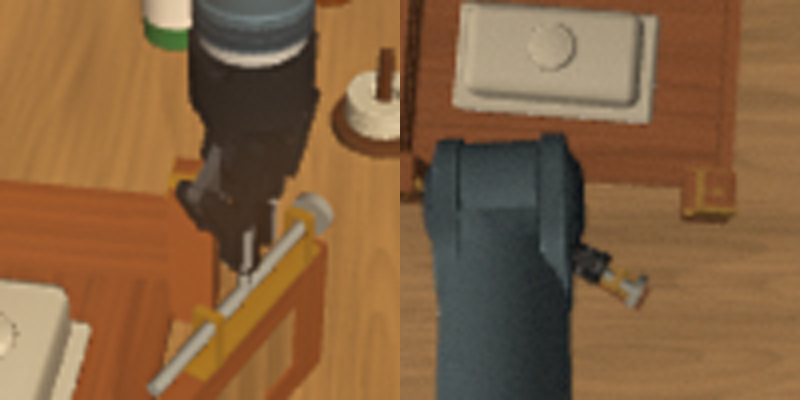

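The gate stands open with its top corner at side crop about (320,240), against (317,240) expected for 25°. The fingers hold the knob and the coaster is still on its post. I'll hold briefly, check that it is still, and hand in.

Request:
shift_gripper(motion=[[[0, 0, 0, 0, 0, 0, 0.01], [0, 0, 0, 0, 0, 0, 0.01], [0, 0, 0, 0, 0, 0, 0.01], [0, 0, 0, 0, 0, 0, 0.01], [0, 0, 0, 0, 0, 0, 0.01]]], clamp_n=50, quiet=true)

```text
ok
```

```bash
python3 g.py; python3 -c "from workcell import job;print(job.job_done())"
```

```text
gate 24.89 tool 25.12 r 0.1273 p [0.5517 0.0709 0.1963] Ftool [-2.   0.7  2.5] T [-0.09 -0.5  -0.03] 0.02102663516153925 16.3
the job is handed in; nothing more can be done
None
```

The job is handed in: the coaster is on its post, the bolt is drawn about 41 mm (just short of its stop), and the fingers are holding the gate still at about 25° open; no verdict came back.

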